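# Extend the telescoping bottle brush

## Robot

A 7-joint arm with a two-finger parallel gripper is mounted at the origin on a cart in front of the work surface, level with it; the furniture and walls round the work are solid. World frame = base frame: x ahead of the robot, y to its left, z up, the work surface at z = 0. Lengths are in m, angles in rad, forces in N, time in s.
With the tool pointing down it reaches from about 0.425 to 0.875 m from the base axis. Payload 8.4 kg.
Tool frame: the origin (TCP) lies on the centre line of the jaws, within the pads' length; the fingertips stand 17 mm ahead of it and the grasp point (between the pads) lies 2 mm behind it (ctrl.tips_ahead is the distance from the TCP to the fingertips, in m); z points along the fingers, y is the line along which they close (so a half turn about z gives the same grasp; the last joint's range is limited). The gripper opens to 85 mm and grips with 20 to 120 N. Pads are 22 mm wide; open, the fingers measure 114 mm over their backs; the gripper's body (76 mm by 85 mm) begins 54 mm behind the grasp point. The pads swing forward as they close: fully open they stand 13 mm farther back than shut.
Start: joints at [1.187, 0.333, 0.04, 1.465, -0.013, 1.343, -0.059], TCP at [0.183, -0.624, 0.22] pointing down, gripper open.
Joint ranges: [-2.58, 2.58], [-0.38, 2.09], [-1.3, 1.39], [0.25, 2.4], [-1.5, 4.64], [0.08, 2.09], [-2.65, 2.65]. Speed limits (rad/s): [2.22, 2.22, 2.79, 2.79, 3.14, 3.14, 3.14].

## Interface

Orientations are given as a 3x3 rotation matrix whose columns are the frame's x, y, z axes.
In Python, from plant import telemetry, viewer, ctrl gives the robot as it stands.
- The arm moves only by the tool step_arm, never from a script. Its argument "commands" is a list of rows, each an object with "travel": the shift along the tool's x, y, z in mm, a list of three; "roll": the turn about the tool's z in rad. A call has 1 to 20 rows; each row shifts and turns the commanded pose from where the row before left it, along the tool's axes as they then stand; what a row does not reach is not made up. A row lasts 1/12 s, in which the tool goes at most 41.7 mm and 7.16 degrees, less where a joint would pass 70% of its speed; a pose out of reach is approached as far as the arm can. A call is refused whole if a number of a shift passes 41.7 or a number of a turn 0.125, either way. A call with a gripper value outside its range is refused whole. "jaw" is the closure, from -1 (fully open) to 1 (shut), set as the call begins (left out, the last holds). The fingers move at their own pace and stop on an object; "newtons" is the grip in N (left out, the last holds). Time passes only in rows, so rows that do not move let the fingers close. It gives the time, the measured TCP pose, the force, the opening and the grip force at its end, in the units of the state.
- telemetry.sense(): the state, without advancing time (a new reading comes with each control period).
- viewer.grab_frame(name): name is "scene" or "side" or "wrist"; returns the picture (384x512x3 uint8, blue, green, red); there is no depth.
- viewer.camera_info(name): a dict with "K" (3x3 intrinsics, pixels), "world_to_cam" (4x4, takes a point from world to camera coordinates); the wrist camera has in their place "T_tool_cam" (4x4, takes a point from camera to tool coordinates, whose origin is the TCP and whose axes are the flange's). Camera axes: x right, y down, z forward; pixel columns grow to the right and rows downward; lengths in m; the calibration is good to about 2 mm. The wrist camera is an equidistant fisheye: a pixel r from the principal point sees the ray r / f radians off the axis. A picture is of the moment at which its call begins: read the wrist's pose just before it. camera_info takes no time and is no camera call.
- ctrl.job_done(): hands the job in; it is judged then, once.
The state is a dict: "t": time; "joint_positions": joint angles; "joint_velocities": joint speeds; "effort": joint torques, N m; "ee_pos": TCP position; "eef_rot": TCP orientation; "wrist_force": force on the tool from outside, world axes, zero at the start; "wrist_torque": the same for the moment, N m; "width": opening from 0.0 (shut) to 1.0 (fully open); "grip_force": force on a finger pad.
Only numpy, scipy, OpenCV 4.12 (cv2) and the standard library are available. Lean on these libraries where they do the work, as an engineer would, in place of code of your own. Each camera call takes 0.05 s, during which the arm holds its last target. There are 200 camera calls.

## Task

The telescoping bottle brush lies in its cradle with its release button turned to the side. Roll the barrel over in the cradle until the button is on top, press the button down so that the rod springs free, then take the rod by its grip collar and draw it out, past the first click, all the way to the second stop. Finish while still gripping the collar and holding the brush fully extended (it pulls back if let go), and leave the other things on the worktop where they are.

Things in the scene. Friction and masses are not known exactly. Their poses are not given: they have to be found in the camera images.
- cradle: White cradle fixed to the worktop: base plate 150 x 70 x 8 mm and two open-topped saddles (14 mm thick, at x = -55 and +13 mm, 50 mm wide, tops 77 mm high) holding the brush's barrel. Origin at the centre of its underside, on the worktop; z up; its x axis is level, along the brush, and points the way the rod draws out.
- barrel_mid (a point): Middle of the brush's barrel, on its axis, 70 mm above the cradle's origin: a round grey tube 150 mm long, 34 mm across (its last 15 mm at the front look 38 mm), along the cradle's x axis from -75 to +75 mm, top 87 mm above the worktop. It rolls about its axis but cannot lift out or slide. x along the cradle's x; z points to the button's side.
- barrel (a joint): Roll of the barrel about the cradle's x axis, right-handed, rad: 0 button straight up, positive button towards the cradle's -y (robot's) side; starts at 1.0 to 1.8, stops at +-2.6. Friction 0.04 N m: stays where left; a fingertip pressed on the barrel's top with about 10 N and dragged along the cradle's +y lowers it by about 1 rad per 17 mm. Rod and button turn with it.
- button_top (a point): Middle of the outer face of the release button, a rounded white block 16 mm long (along the barrel), 10 mm wide, standing 5 mm proud of the barrel, 22 mm from the barrel's axis and 40 mm in front of the cradle's origin along its x axis. z points out of the button.
- button (a joint): Travel of the release button into the barrel, m: 0 out, 0.004 fully pressed; sprung, about 3 N to start it and 5 N fully down. Beyond about 0.0025 it unlocks the rod; springs out when let go.
- rod (a joint): Rod drawn out, m: 0 locked in until the button is pressed, 0.12 second stop (hard end). Once unlocked a spring pushes it out to about 0.013. Beyond that an elastic cord pulls back, growing to 5 N at 0.12. The first stop is a click at about 0.055 that takes some 3 N more to pull through; let go, the rod slides back to it. The button need not be held while pulling.
- collar (a point): Middle of the rod's round grey grip collar, on its axis (70 mm above the worktop): 40 mm long, 24 mm across, a 30 mm flange 5 mm thick at each end (30 mm free between). 110 mm in front of the cradle's origin along its x when the rod is in; moves with the rod. x points outwards along the rod. A round brush head 38 mm across spans 46 to 127 mm in front of this point.
- lemon: Bystander, loose, to be left alone: lemon, 71 x 53 x 51 mm; origin at the middle of its underside.
- jam_jar: Bystander, loose, to be left alone: jam jar 65 mm wide, 94 mm tall; origin at the middle of its underside.

How it is judged:
On the way, in this order (a step that is already met when the one before it is completed fails the run):
1. the barrel is rolled until the button is on top (within 0.4 rad) (value of joint barrel between -0.4 and 0.4 rad), for 0.2 s.
2. the button is pressed in with the button still on top (within 0.5 rad) and the rod not yet drawn out (value of joint button above 0.0025 m and value of joint barrel between -0.5 and 0.5 rad and value of joint rod below 0.04 m), for 0.05 s.
3. the rod is drawn out to the second stop (0.112 m or more) by the fingers at its collar (value of joint rod above 0.112 m and contact force between the fingers and rod above 2 N and distance between the grasp point and collar below 0.035 m), for 0.2 s.
At the end, for the whole second after the job is handed in: The program ends with the fingers still gripping the rod (more than 2 N) at its collar (point between the finger pads within 35 mm of its middle) and holding it still at its second stop: drawn out by at least 112 mm of 120 mm through the last second (all of step 3 and velocity of joint rod between -0.01 and 0.01 m/s); the arm keeps its last pose, push and grip.
It fails at once if a loose bystander is pushed more than 30 mm (distance of any of lemon, jam_jar from where it was at the start of the episode above 0.03 m).
It also fails if it takes over 48 s, if anything falls off the work surface, if the arm or the gripper's body presses on something with over 40 N, if the wrist force passes 120 N, or if a joint passes its speed limit or range.

## Working session

There is one attempt and no reset: what is moved stays moved. The work goes in short steps, Python scripts to look and compute and a tool call to move; the robot and the scene stay as the last step left them, time stands still between calls to the robot, and variables do not carry over. Pictures are saved under pics/ and viewed, at most 10 in all, crops included, and the job is handed in when it is done.

Besides the shell and the picture viewer there is one more tool, called after "Emit:" by a JSON object that holds its "fn" and its "kwargs", one argument or row to a line. step_arm: Moves the arm, as the interface text tells. Its arguments: {"type":"object","properties":{"commands":{"type":"array"},"jaw":{"type":"number"},"newtons":{"type":"number"}},"required":["commands"]}

```bash
mkdir -p pics; python3 - <<'E'
from plant import telemetry, viewer, ctrl
import cv2, numpy as np
s=telemetry.sense();np.set_printoptions(precision=4,suppress=True)
print(s['t'],s['ee_pos'],np.array(s['eef_rot']),ctrl.tips_ahead)
for n in('scene','side','wrist'):
    im=viewer.grab_frame(n);cv2.imwrite(f'pics/{n}0.png',im)
    c=viewer.camera_info(n);print(n,{k:np.array(v).tolist() for k,v in c.items() if k!='name'} )
a=cv2.imread('pics/scene0.png');b=cv2.imread('pics/side0.png')
cv2.imwrite('pics/both.png',cv2.resize(np.vstack([a,b]),None,fx=.78,fy=.78))
E
```

```text
0.0 [ 0.1825 -0.6233  0.2195] [[ 0.9597  0.2809 -0.0006]
 [ 0.2809 -0.9597  0.0016]
 [-0.0001 -0.0017 -1.    ]] 0.017
scene {'K': [[383.1979680934477, 0.0, 255.3528712852739], [0.0, 383.1979680934477, 190.37740808691976], [0.0, 0.0, 1.0]], 'world_to_cam': [[-0.5185770226658468, -0.8550206672173909, 0.004186907468970201, 0.4500895003661442], [-0.4473094309655677, 0.26711707643961063, -0.8535588675912257, 0.2276331631436784], [0.7286920779947358, -0.44450885942294016, -0.5209795863200697, 0.6244256444163948], [0.0, 0.0, 0.0, 1.0]]}
side {'K': [[473.7583329801516, 0.0, 258.44570258795767], [0.0, 473.7583329801516, 193.65851024148586], [0.0, 0.0, 1.0]], 'world_to_cam': [[0.9933527104784443, -0.1145948753967676, -0.010881503477332535, -0.48441861534522074], [-0.07788649410871609, -0.599511154481531, -0.7965676805442679, 0.2272558616410812], [0.08475899138487213, 0.7921201867046573, -0.6044514233537698, 0.8256777358948574], [0.0, 0.0, 0.0, 1.0]]}
wrist {'K': [[297.3186396354542, 0.0, 258.42771895986965], [0.0, 297.3186396354542, 191.0948699924731], [0.0, 0.0, 1.0]], 'T_tool_cam': [[-0.00032452786671667116, -0.9658970676765369, -0.2589261464887808, 0.06541824532739654], [0.9999999249303451, -0.0002586433605111665, -0.0002885184824922124, 0.0009409787723085872], [0.00021170962755756353, -0.25892622068357224, 0.9658970791039566, -0.15244875907724456], [0.0, 0.0, 0.0, 1.0]]}
```

View pics/scene0.png

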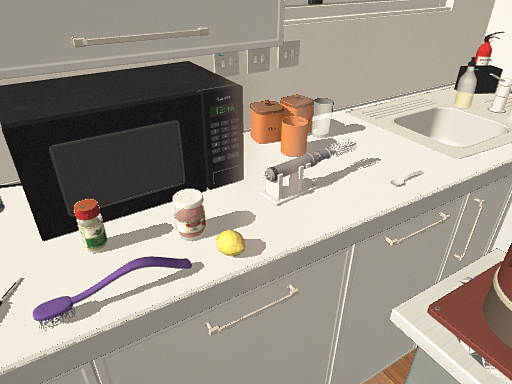

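View pics/side0.png

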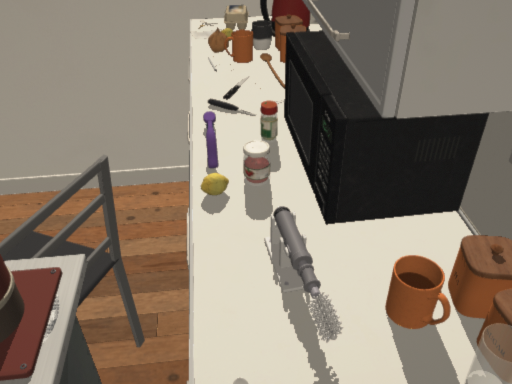

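The brush lies at about (300,170) in the scene view and (295,245) in the side view, with its head towards world -y. The lemon (230,242) and jar (190,214) in the scene view sit behind its rear end. I'll crop in closer.

```bash
python3 - <<'E'
import cv2, numpy as np
a=cv2.imread('pics/scene0.png')[125:215,250:370];b=cv2.imread('pics/side0.png')[195:345,250:360]
a=cv2.resize(a,None,fx=3.7,fy=3.7,interpolation=cv2.INTER_CUBIC);b=cv2.resize(b,None,fx=3.2,fy=3.2,interpolation=cv2.INTER_CUBIC)
h=np.zeros((480,a.shape[1]+b.shape[1],3),np.uint8);h[:a.shape[0],:a.shape[1]]=a;h[:,a.shape[1]:]=b
cv2.imwrite('pics/crop0.png',h);print(a.shape,b.shape)
E
cat > h.py <<'E'
from plant import telemetry, viewer, ctrl
import cv2, numpy as np
np.set_printoptions(precision=4,suppress=True)
def ray(n,uv):
    c=viewer.camera_info(n);T=np.array(c['world_to_cam']);K=np.array(c['K'])
    d=T[:3,:3].T@np.linalg.solve(K,[*uv,1.]);return -T[:3,:3].T@T[:3,3],d
def onz(n,uv,z):
    o,d=ray(n,uv);return o+d*(z-o[2])/d[2]
def proj(n,p):
    c=viewer.camera_info(n);T=np.array(c['world_to_cam']);q=np.array(c['K'])@(T[:3,:3]@p+T[:3,3]);return q[:2]/q[2]
E
```

```text
(333, 444, 3) (480, 352, 3)
```

View pics/crop0.png

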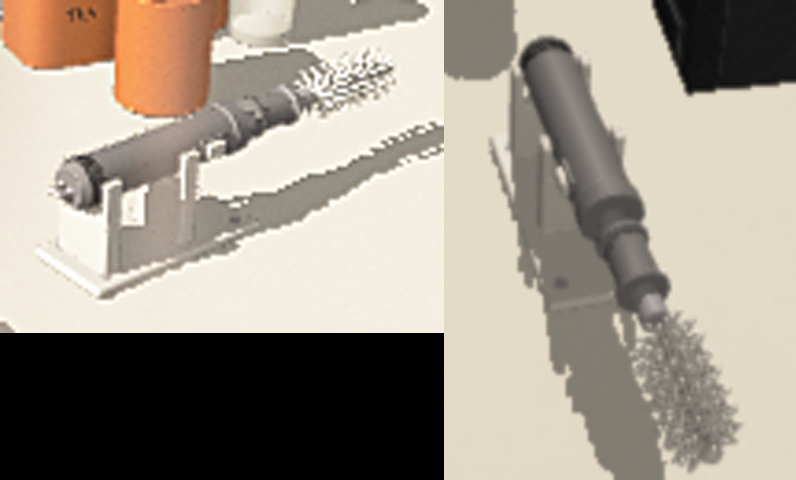

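In the crop, the side view shows the barrel from (547,45) to the 38 mm front ring at (613,210), with the collar flanges at (624,238) and (643,291). In the scene view, the button is the white block at (215,150) on the robot's side, and the collar is between (250,120) and (293,104).

```bash
python3 - <<'E'
from h import *
S={'mid1':(550,65),'mid2':(613,210),'fl1':(624,238),'fl2':(643,291)}
C={'rear':(80,182),'fl1':(250,120),'fl2':(293,104)}
sd=lambda p:(250+(p[0]-444)/3.2,195+p[1]/3.2)
sc=lambda p:(250+p[0]/3.7,125+p[1]/3.7)
for k,p in S.items(): print('side',k,onz('side',sd(p),.07))
for k,p in C.items(): print('scene',k,onz('scene',sc(p),.07))
for k in('fl1','fl2'):
    o,d=ray('side',sd(S[k]));o2,d2=ray('scene',sc(C[k]))
    t=np.linalg.lstsq(np.c_[d,-d2],o2-o,rcond=None)[0];print(k,o+d*t[0],o2+d2*t[1])
# side mask: midline by row/perp
im=cv2.imread('pics/side0.png');hsv=cv2.cvtColor(im,cv2.COLOR_BGR2HSV)
for r in (215,230,245,260,275,288): print(r,[tuple(int(v) for v in hsv[r,c]) for c in range(268,330,4)])
for n,nm in((540,0),):pass
# base plate front corner & mug, lemon, jar
print('base edge', onz('side',sd((553,308)),.004), onz('scene',sc((103,292)),.008), onz('scene',sc((38,252)),.008))
print('mug rim side',onz('side',(415,262),.1),'lemon',onz('side',(215,185),.025),'jar',onz('side',(257,150),.09))
E
```

```text
side mid1 [0.5543 0.1422 0.07  ]
side mid2 [0.5694 0.0135 0.07  ]
side fl1 [ 0.5713 -0.0082  0.07  ]
side fl2 [ 0.5738 -0.0468  0.07  ]
scene rear [0.5504 0.1471 0.07  ]
scene fl1 [ 0.5644 -0.0058  0.07  ]
scene fl2 [ 0.5687 -0.049   0.07  ]
fl1 [ 0.5714 -0.0078  0.0696] [ 0.5685 -0.0094  0.0673]
fl2 [ 0.5734 -0.0482  0.0717] [ 0.57   -0.0502  0.0692]
215 [(19, 31, 131), (19, 28, 215), (12, 17, 77), (10, 20, 112), (14, 20, 141), (12, 20, 126), (19, 25, 111), (21, 32, 223), (22, 29, 226), (22, 29, 226), (22, 28, 226), (22, 29, 226), (23, 28, 225), (23, 29, 225), (120, 15, 17), (30, 14, 18)]
230 [(22, 29, 226), (18, 26, 129), (19, 27, 134), (12, 18, 69), (9, 18, 100), (14, 22, 126), (15, 22, 138), (10, 20, 117), (23, 28, 225), (22, 30, 226), (23, 28, 225), (22, 29, 226), (23, 29, 225), (23, 28, 225), (22, 28, 225), (22, 29, 226)]
245 [(20, 22, 229), (17, 29, 125), (18, 27, 125), (18, 29, 107), (19, 24, 115), (11, 18, 111), (12, 23, 113), (15, 22, 139), (9, 20, 130), (11, 19, 107), (23, 28, 225), (23, 29, 225), (23, 28, 225), (23, 29, 225), (23, 28, 225), (23, 28, 225)]
260 [(23, 29, 22
[... 182 characters left out ...]
, 29, 225), (22, 29, 226), (22, 29, 225)]
275 [(22, 29, 226), (21, 32, 220), (20, 30, 129), (18, 26, 126), (18, 27, 124), (16, 27, 124), (17, 29, 125), (18, 27, 124), (12, 19, 66), (11, 20, 100), (15, 23, 134), (13, 19, 123), (22, 30, 222), (22, 29, 226), (23, 28, 225), (23, 29, 225)]
288 [(23, 28, 225), (23, 29, 225), (23, 29, 225), (20, 33, 216), (19, 28, 126), (18, 30, 128), (17, 26, 136), (17, 28, 144), (18, 27, 140), (13, 21, 85), (12, 16, 81), (7, 16, 141), (5, 17, 164), (21, 31, 222), (23, 29, 225), (22, 29, 225)]
base edge [0.5357 0.0045 0.004 ] [0.5117 0.1526 0.008 ] [0.5755 0.1629 0.008 ]
mug rim side [ 0.7484 -0.0423  0.1   ] lemon [0.4235 0.3245 0.025 ] jar [0.5268 0.3603 0.09  ]
```

Emit:
{"fn": "step_arm", "kwargs": {
  "commands": [
    {"travel": [0,0,0],"roll": -0.12},
    {"travel": [0,0,0],"roll": -0.12},
    {"travel": [0,0,0],"roll": -0.12},
    {"travel": [0,0,0],"roll": -0.12},
    {"travel": [0,0,0],"roll": -0.12},
    {"travel": [0,0,0],"roll": -0.12},
    {"travel": [0,0,0],"roll": -0.12},
    {"travel": [0,0,0],"roll": -0.12},
    {"travel": [0,0,0],"roll": -0.12},
    {"travel": [0,0,0],"roll": -0.12},
    {"travel": [0,0,0],"roll": -0.12},
    {"travel": [0,0,0],"roll": -0.066}
  ],
  "jaw": 1,
  "newtons": 30
}}

```text
t: 1.15
ee_pos: [0.1825, -0.6236, 0.22]
eef_rot: [[-0.106, 0.994, -0.0], [0.994, 0.106, 0.001], [0.001, -0.0, -1.0]]
wrist_force: [0.2, 0.5, 0.2]
width: 0.007
grip_force: 0.0
```

Emit:
{"fn": "step_arm", "kwargs": {
  "commands": [
    {"travel": [20,30,0]},
    {"travel": [20,30,0]},
    {"travel": [20,30,0]},
    {"travel": [20,30,0]},
    {"travel": [20,30,0]},
    {"travel": [20,30,0]},
    {"travel": [20,30,0]},
    {"travel": [20,30,0]},
    {"travel": [20,30,0]},
    {"travel": [20,30,0]},
    {"travel": [20,30,0]},
    {"travel": [20,30,0]},
    {"travel": [20,30,0]},
    {"travel": [20,30,0]},
    {"travel": [20,30,0]},
    {"travel": [30,0,0]},
    {"travel": [30,0,0]},
    {"travel": [30,0,0]},
    {"travel": [30,0,0]},
    {"travel": [30,0,0]}
  ]
}}

```text
schema error: expected keys travel, roll
```

Emit:
{"fn": "step_arm", "kwargs": {
  "commands": [
    {"travel": [30,0,0]},
    {"travel": [30,0,0]},
    {"travel": [30,0,0]},
    {"travel": [30,0,0]},
    {"travel": [30,0,0]},
    {"travel": [30,0,0]},
    {"travel": [30,0,0]},
    {"travel": [10,0,0]},
    {"travel": [0,0,0]}
  ]
}}

```text
schema error: expected keys travel, roll
```

```bash
python3 - <<'E'
from h import *
s=telemetry.sense();print(s['ee_pos'],s['t'],s['joint_positions'])
im=viewer.grab_frame('wrist');cv2.imwrite('pics/w1.png',im)
E
```

```text
[ 0.1825 -0.6236  0.22  ] 1.15 [ 1.3376  0.3409 -0.156   1.4569  0.0532  1.3486  1.2854]
```

View pics/w1.png

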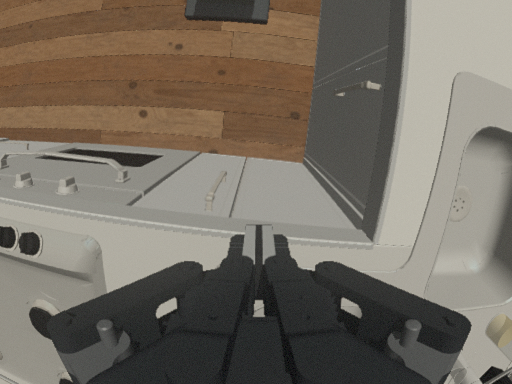

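The wrist view shows only the cart, floor and sink, because the move was refused: each row needs a "roll" key.

Emit:
{"fn": "step_arm", "kwargs": {
  "commands": [
    {"travel": [20,30,0],"roll": 0},
    {"travel": [20,30,0],"roll": 0},
    {"travel": [20,30,0],"roll": 0},
    {"travel": [20,30,0],"roll": 0},
    {"travel": [20,30,0],"roll": 0},
    {"travel": [20,30,0],"roll": 0},
    {"travel": [20,30,0],"roll": 0},
    {"travel": [20,30,0],"roll": 0},
    {"travel": [20,30,0],"roll": 0},
    {"travel": [20,30,0],"roll": 0},
    {"travel": [20,30,0],"roll": 0},
    {"travel": [20,30,0],"roll": 0},
    {"travel": [20,30,0],"roll": 0},
    {"travel": [20,30,0],"roll": 0},
    {"travel": [20,30,0],"roll": 0},
    {"travel": [30,0,0],"roll": 0},
    {"travel": [30,0,0],"roll": 0},
    {"travel": [30,0,0],"roll": 0},
    {"travel": [30,0,0],"roll": 0},
    {"travel": [30,0,0],"roll": 0}
  ]
}}

```text
t: 2.87
ee_pos: [0.585, -0.1297, 0.2201]
eef_rot: [[-0.098, 0.995, -0.0], [0.995, 0.098, 0.0], [0.0, -0.0, -1.0]]
wrist_force: [0.3, 1.0, 0.3]
width: 0.0
grip_force: 0.0
```

Emit:
{"fn": "step_arm", "kwargs": {
  "commands": [
    {"travel": [30,0,0],"roll": 0},
    {"travel": [30,0,0],"roll": 0},
    {"travel": [30,0,0],"roll": 0},
    {"travel": [30,0,0],"roll": 0},
    {"travel": [30,0,0],"roll": 0},
    {"travel": [30,0,0],"roll": 0},
    {"travel": [30,0,0],"roll": 0},
    {"travel": [10,0,0],"roll": 0},
    {"travel": [0,0,0],"roll": 0}
  ]
}}

```text
t: 3.62
ee_pos: [0.5627, 0.0916, 0.2205]
eef_rot: [[-0.103, 0.995, -0.0], [0.995, 0.103, 0.001], [0.001, 0.0, -1.0]]
wrist_force: [-0.7, 0.5, 0.0]
width: 0.002
grip_force: 0.0
```

```bash
python3 - <<'E'
from h import *
s=telemetry.sense();print(s['ee_pos'],s['t'],s['joint_positions'])
np.savez('w2.npz',p=s['ee_pos'],R=s['eef_rot'])
im=viewer.grab_frame('wrist');cv2.imwrite('pics/w2.png',im)
E
```

```text
[0.5627 0.0916 0.2205] 3.6167 [ 0.3046  0.2279 -0.6302  1.6373  0.1367  1.321  -0.2436]
```

View pics/w2.png

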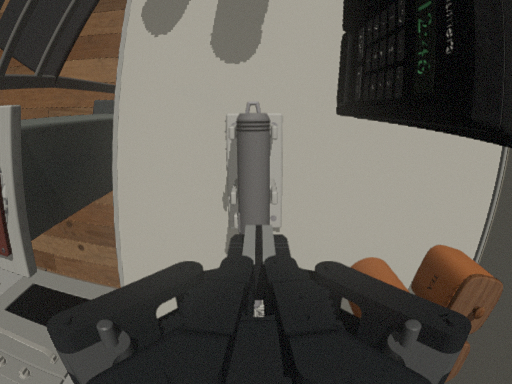

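The wrist view looks down on the cradle. The barrel's midline runs from about (253,120) to (255,220), its edges are at columns 237 and 271, its rear end is at row 113, and the base plate spans columns 227 to 283.

```bash
cat >> h.py <<'E'
def wz(uv,z,p,R):
    c=viewer.camera_info('wrist');K=np.array(c['K']);T=np.array(c['T_tool_cam'])
    d=np.array([uv[0]-K[0,2],uv[1]-K[1,2]]);r=np.hypot(*d);th=r/K[0,0]
    v=np.array([*(d/r*np.sin(th)),np.cos(th)])
    o=R@T[:3,3]+p;v=R@T[:3,:3]@v;return o+v*(z-o[2])/v[2]
E
python3 - <<'E'
from h import *
D=np.load('w2.npz');p,R=D['p'],D['R']
im=cv2.imread('pics/w2.png');g=im.mean(2)
L=[]
for r in range(135,222,8):
    row=g[r,225:285];
    e=np.where(row<135)[0]+225; print(r,e.min(),e.max(),end='; ')
    gr=np.diff(row[:].astype(float)); 
for v in (135,160,190,215):
    print(v,[int(x) for x in g[v,224:286:2]])
for u,v,z in((254,135,.07),(254.5,180,.07),(255,218,.07),(254,113,.07),(227,115,.008),(283,115,.008),(283,227,.008),(236,200,.077),(273,200,.077)):print(u,v,wz((u,v),z,p,R))
E
```

```text
135 226 272; 143 230 272; 151 226 270; 159 226 269; 167 226 269; 175 227 269; 183 226 275; 191 225 272; 199 225 271; 207 225 269; 215 228 269; 135 [158, 127, 132, 146, 151, 114, 68, 67, 73, 81, 88, 95, 95, 104, 96, 99, 100, 100, 95, 94, 97, 86, 80, 85, 127, 149, 145, 154, 151, 143, 155]
160 [158, 118, 109, 101, 107, 106, 101, 64, 75, 80, 87, 94, 94, 96, 97, 104, 97, 97, 96, 94, 96, 90, 78, 153, 154, 155, 153, 152, 149, 142, 156]
190 [158, 104, 97, 104, 140, 148, 119, 59, 80, 79, 88, 91, 93, 95, 99, 97, 99, 99, 96, 93, 93, 86, 82, 94, 131, 148, 145, 153, 147, 145, 157]
215 [157, 157, 117, 100, 104, 150, 168, 97, 78, 75, 85, 91, 91, 97, 96, 102, 98, 102, 97, 96, 91, 87, 73, 150, 135, 138, 150, 153, 143, 159, 155]
254 135 [0.554  0.1334 0.07  ]
254.5 180 [0.5593 0.0867 0.07  ]
255 218 [0.564  0.0447 0.07  ]
254 113 [0.5517 0.1557 0.07  ]
227 115 [0.5183 0.1502 0.008 ]
283 115 [0.5861 0.1571 0.008 ]
283 227 [0.6037 0.0132 0.008 ]
236 200 [0.5421 0.0651 0.077 ]
273 200 [0.5804 0.069  0.077 ]
```

```bash
python3 - <<'E'
from h import *
c=np.array([.105,-.9945,0]);y=np.array([.9945,.105,0]);o=np.array([.5595,.0805,.07])
for th in np.arange(.9,1.9,.15): 
    q=o+.04*c+.021*(-np.sin(th)*y+np.array([0,0,np.cos(th)])); print(th,proj('scene',q),proj('side',q))
print(proj('scene',o+.04*c),proj('scene',o+.075*c),proj('scene',o+.09*c))
E
```

```text
0.9 [308.3979 159.4589] [288.3969 246.4874]
1.05 [308.8104 160.6419] [287.4118 247.6969]
1.2000000000000002 [309.1014 161.8482] [286.6452 248.9608]
1.35 [309.2644 163.0492] [286.1137 250.2499]
1.5 [309.2958 164.2166] [285.8282 251.5342]
1.6500000000000001 [309.1955 165.3231] [285.7935 252.7847]
1.8000000000000003 [308.9665 166.3432] [286.009  253.9732]
[303.5132 161.6998] [313.3252 158.023 ] [317.4221 156.4878]
```

Emit:
{"fn": "step_arm", "kwargs": {
  "commands": [
    {"travel": [5,-8,20],"roll": 0},
    {"travel": [4,-8,20],"roll": 0},
    {"travel": [0,0,20],"roll": 0},
    {"travel": [0,0,20],"roll": 0},
    {"travel": [0,0,15],"roll": 0},
    {"travel": [0,0,10],"roll": 0},
    {"travel": [0,0,5],"roll": 0},
    {"travel": [0,0,0],"roll": 0},
    {"travel": [0,0,0],"roll": 0}
  ]
}}

```text
t: 4.42
ee_pos: [0.5471, 0.0947, 0.1109]
eef_rot: [[-0.099, 0.995, 0.0], [0.995, 0.099, 0.0], [-0.0, 0.0, -1.0]]
wrist_force: [0.8, 0.4, -0.7]
width: 0.0
grip_force: 0.0
```

Emit:
{"fn": "step_arm", "kwargs": {
  "commands": [
    {"travel": [0,0,3],"roll": 0},
    {"travel": [0,0,2],"roll": 0},
    {"travel": [0,0,2],"roll": 0},
    {"travel": [0,0,0],"roll": 0},
    {"travel": [0,0,0],"roll": 0}
  ]
}}

```text
t: 4.83
ee_pos: [0.5467, 0.0952, 0.1035]
eef_rot: [[-0.1, 0.995, 0.0], [0.995, 0.1, 0.0], [0.0, 0.0, -1.0]]
wrist_force: [-0.1, 0.2, -0.9]
width: 0.005
grip_force: 0.0
```

Emit:
{"fn": "step_arm", "kwargs": {
  "commands": [
    {"travel": [0,0,1],"roll": 0},
    {"travel": [0,0,1],"roll": 0},
    {"travel": [0,0,0],"roll": 0},
    {"travel": [0,0,0],"roll": 0}
  ]
}}

```text
t: 5.17
ee_pos: [0.5466, 0.0952, 0.1014]
eef_rot: [[-0.1, 0.995, -0.0], [0.995, 0.1, 0.0], [0.0, -0.0, -1.0]]
wrist_force: [0.2, 0.3, 0.2]
width: 0.001
grip_force: 0.0
```

Emit:
{"fn": "step_arm", "kwargs": {
  "commands": [
    {"travel": [0,0,1],"roll": 0},
    {"travel": [0,0,1],"roll": 0},
    {"travel": [0,0,0],"roll": 0},
    {"travel": [0,0,0],"roll": 0}
  ]
}}

```text
t: 5.5
ee_pos: [0.5466, 0.0951, 0.0993]
eef_rot: [[-0.1, 0.995, -0.0], [0.995, 0.1, 0.0], [0.0, -0.0, -1.0]]
wrist_force: [0.3, -0.5, 0.2]
width: 0.002
grip_force: 0.0
```

Emit:
{"fn": "step_arm", "kwargs": {
  "commands": [
    {"travel": [0,0,-7],"roll": 0},
    {"travel": [0,6,0],"roll": 0},
    {"travel": [0,0,2],"roll": 0},
    {"travel": [0,0,1.5],"roll": 0},
    {"travel": [0,0,1.5],"roll": 0},
    {"travel": [0,0,0],"roll": 0},
    {"travel": [0,0,0],"roll": 0}
  ]
}}

```text
t: 6.08
ee_pos: [0.5523, 0.0957, 0.1011]
eef_rot: [[-0.1, 0.995, -0.001], [0.995, 0.1, -0.0], [0.0, -0.001, -1.0]]
wrist_force: [-0.3, 0.5, 0.8]
width: -0.001
grip_force: 0.0
```

Emit:
{"fn": "step_arm", "kwargs": {
  "commands": [
    {"travel": [0,0,1],"roll": 0},
    {"travel": [0,0,1],"roll": 0},
    {"travel": [0,0,0],"roll": 0},
    {"travel": [0,0,0],"roll": 0}
  ]
}}

```text
t: 6.42
ee_pos: [0.5526, 0.0957, 0.0994]
eef_rot: [[-0.1, 0.995, -0.0], [0.995, 0.1, -0.0], [0.0, -0.0, -1.0]]
wrist_force: [0.4, -0.6, 0.4]
width: 0.0
grip_force: 0.0
```

Emit:
{"fn": "step_arm", "kwargs": {
  "commands": [
    {"travel": [0,0,1],"roll": 0},
    {"travel": [0,0,1],"roll": 0},
    {"travel": [0,0,0],"roll": 0},
    {"travel": [0,0,0],"roll": 0}
  ]
}}

```text
t: 6.75
ee_pos: [0.5526, 0.0957, 0.0974]
eef_rot: [[-0.1, 0.995, -0.0], [0.995, 0.1, 0.0], [0.0, -0.0, -1.0]]
wrist_force: [-0.3, -0.0, -0.4]
width: -0.0
grip_force: 0.0
```

```bash
python3 - <<'E'
from h import *
s=telemetry.sense();print(s['ee_pos'],s['t'],s['wrist_force'],s['width'])
a=viewer.grab_frame('scene')[95:205,250:370];b=viewer.grab_frame('side')[175:345,240:360]
a=cv2.resize(a,None,fx=3.3,fy=3.3,interpolation=cv2.INTER_CUBIC);b=cv2.resize(b,None,fx=3.3,fy=3.3,interpolation=cv2.INTER_CUBIC)
h=np.zeros((b.shape[0],a.shape[1]+b.shape[1],3),np.uint8);h[:a.shape[0],:a.shape[1]]=a;h[:,a.shape[1]:]=b
cv2.imwrite('pics/c3.png',h)
E
```

```text
[0.5526 0.0957 0.0974] 6.75 [-0.2788 -0.0148 -0.3854] -0.00033372224189207663
```

View pics/c3.png

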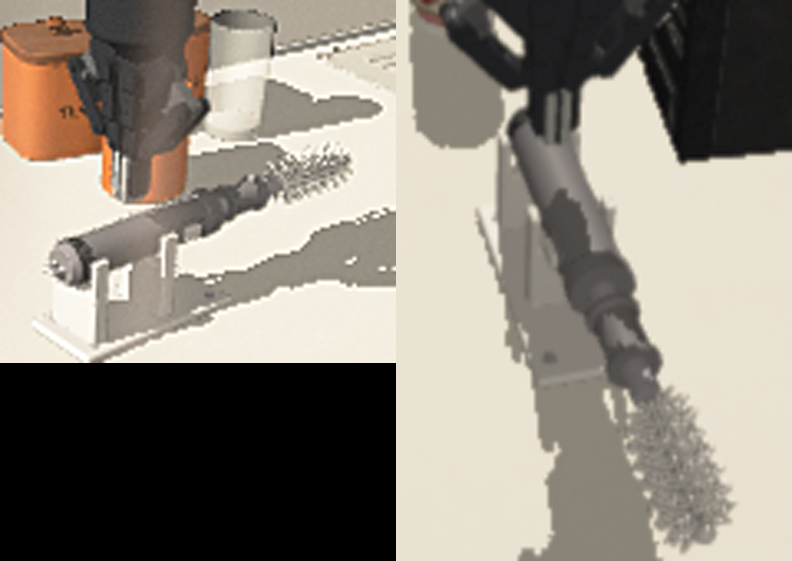

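The fingertips, at (130,203) in the scene crop and (556,143) in the side crop, still look slightly above the barrel. I'll triangulate the gap.

```bash
python3 - <<'E'
from h import *
o,d=ray('side',(240+(558-396)/3.3,175+141/3.3));o2,d2=ray('scene',(250+130/3.3,95+201/3.3))
t=np.linalg.lstsq(np.c_[d,-d2],o2-o,rcond=None)[0];print(o+d*t[0],o2+d2*t[1])
for z in(.08,.087,.09,.095,.1):
  q=np.array([.5526,.0957,z]);a=proj('scene',q);b=proj('side',q);print(z,(a-[250,95])*3.3,(b-[240,175])*3.3+[396,0])
E
```

```text
[0.5571 0.0935 0.1041] [0.5558 0.0927 0.1029]
0.08 [127.684  231.2295] [548.3696 171.219 ]
0.087 [128.1506 222.8608] [548.6689 162.0047]
0.09 [128.3517 219.2543] [548.798 158.029]
0.095 [128.6884 213.2167] [549.0144 151.3669]
0.1 [129.0269 207.1453] [549.2322 144.6594]
```

Emit:
{"fn": "step_arm", "kwargs": {
  "commands": [
    {"travel": [0,0,1.5],"roll": 0},
    {"travel": [0,0,1.5],"roll": 0},
    {"travel": [0,0,0],"roll": 0},
    {"travel": [0,0,0],"roll": 0}
  ]
}}

```text
t: 7.18
ee_pos: [0.5525, 0.0957, 0.0943]
eef_rot: [[-0.1, 0.995, -0.0], [0.995, 0.1, 0.0], [0.0, -0.0, -1.0]]
wrist_force: [0.2, 0.4, 0.7]
width: 0.004
grip_force: 0.0
```

Emit:
{"fn": "step_arm", "kwargs": {
  "commands": [
    {"travel": [0,0,1.5],"roll": 0},
    {"travel": [0,0,1.5],"roll": 0},
    {"travel": [0,0,0],"roll": 0},
    {"travel": [0,0,0],"roll": 0}
  ]
}}

```text
t: 7.52
ee_pos: [0.5526, 0.0957, 0.0913]
eef_rot: [[-0.1, 0.995, -0.0], [0.995, 0.1, 0.0], [0.0, -0.0, -1.0]]
wrist_force: [-0.1, 0.2, 0.5]
width: 0.002
grip_force: 0.0
```

```bash
python3 - <<'E'
from h import *
s=telemetry.sense();print(s['ee_pos'],s['t'],s['wrist_force'],s['wrist_torque'],s['width'],s['effort'])
a=viewer.grab_frame('scene')[125:205,260:340]
b=viewer.grab_frame('side')[180:260,250:330]
cv2.imwrite('pics/c4.png',cv2.resize(np.hstack([a,b]),None,fx=5,fy=5,interpolation=cv2.INTER_CUBIC))
E
```

```text
[0.5526 0.0957 0.0913] 7.5167 [-0.1148  0.1897  0.5413] [ 0.0442  0.0469 -0.0106] 0.0018387817327546138 [  0.0031 -54.0712  -6.7313 -35.7166   0.0253  -0.0144  -0.0083]
```

View pics/c4.png

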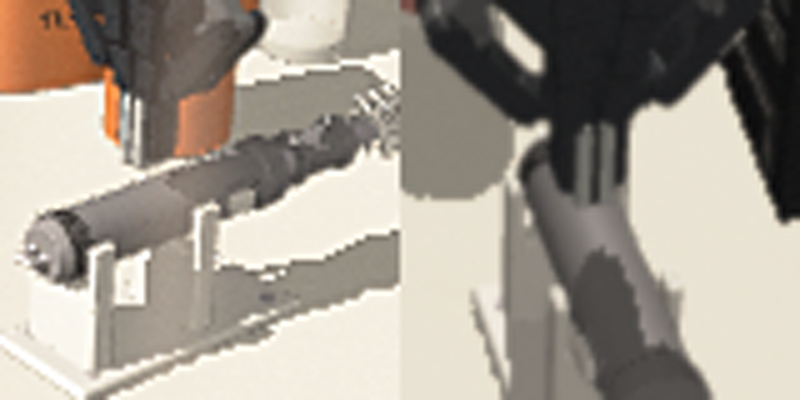

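There's still a visible gap: the tips are at (140,163) in the scene half, about 3 real pixels above the barrel's edge. I'll keep descending gently until contact.

Emit:
{"fn": "step_arm", "kwargs": {
  "commands": [
    {"travel": [0,0,1.5],"roll": 0},
    {"travel": [0,0,1.5],"roll": 0},
    {"travel": [0,0,1],"roll": 0},
    {"travel": [0,0,0],"roll": 0},
    {"travel": [0,0,0],"roll": 0}
  ]
}}

```text
t: 8.03
ee_pos: [0.5526, 0.0957, 0.0873]
eef_rot: [[-0.1, 0.995, -0.0], [0.995, 0.1, 0.0], [0.0, -0.0, -1.0]]
wrist_force: [-0.3, 0.8, -0.1]
width: -0.002
grip_force: 0.0
```

Emit:
{"fn": "step_arm", "kwargs": {
  "commands": [
    {"travel": [0,0,1],"roll": 0},
    {"travel": [0,0,1],"roll": 0},
    {"travel": [0,0,0],"roll": 0}
  ]
}}

```text
t: 8.28
ee_pos: [0.5526, 0.0957, 0.0852]
eef_rot: [[-0.1, 0.995, -0.0], [0.995, 0.1, 0.0], [0.0, -0.0, -1.0]]
wrist_force: [0.5, 0.3, -0.1]
width: -0.0
grip_force: 0.0
```

Emit:
{"fn": "step_arm", "kwargs": {
  "commands": [
    {"travel": [0,0,1],"roll": 0},
    {"travel": [0,0,1],"roll": 0},
    {"travel": [0,0,0],"roll": 0}
  ]
}}

```text
t: 8.53
ee_pos: [0.5525, 0.0957, 0.0832]
eef_rot: [[-0.1, 0.995, -0.0], [0.995, 0.1, -0.0], [0.0, -0.0, -1.0]]
wrist_force: [0.5, 0.8, -0.0]
width: 0.002
grip_force: 0.0
```

Emit:
{"fn": "step_arm", "kwargs": {
  "commands": [
    {"travel": [0,0,1],"roll": 0},
    {"travel": [0,0,1],"roll": 0},
    {"travel": [0,0,0],"roll": 0}
  ]
}}

```text
t: 8.78
ee_pos: [0.5525, 0.0957, 0.0812]
eef_rot: [[-0.1, 0.995, -0.0], [0.995, 0.1, 0.0], [0.0, -0.0, -1.0]]
wrist_force: [0.5, 0.5, 0.4]
width: -0.001
grip_force: 0.0
```

```bash
python3 - <<'E'
from h import *
s=telemetry.sense();print(s['ee_pos'],s['wrist_force'])
a=viewer.grab_frame('scene')[125:205,260:340]
b=viewer.grab_frame('side')[180:260,250:330]
cv2.imwrite('pics/c5.png',cv2.resize(np.hstack([a,b]),None,fx=5,fy=5,interpolation=cv2.INTER_CUBIC))
E
```

```text
[0.5525 0.0957 0.0812] [0.483  0.5334 0.3781]
```

Emit:
{"fn": "step_arm", "kwargs": {
  "commands": [
    {"travel": [0,0,1],"roll": 0},
    {"travel": [0,0,1],"roll": 0},
    {"travel": [0,0,0],"roll": 0}
  ]
}}

```text
t: 9.13
ee_pos: [0.5525, 0.0957, 0.0792]
eef_rot: [[-0.1, 0.995, -0.0], [0.995, 0.1, 0.0], [0.0, -0.0, -1.0]]
wrist_force: [-0.1, 0.1, -0.9]
width: -0.0
grip_force: 0.0
```

Emit:
{"fn": "step_arm", "kwargs": {
  "commands": [
    {"travel": [0,0,1],"roll": 0},
    {"travel": [0,0,1],"roll": 0},
    {"travel": [0,0,0],"roll": 0}
  ]
}}

```text
t: 9.38
ee_pos: [0.5525, 0.0957, 0.0772]
eef_rot: [[-0.1, 0.995, -0.0], [0.995, 0.1, -0.0], [0.0, -0.0, -1.0]]
wrist_force: [0.2, -0.1, 0.1]
width: 0.001
grip_force: 0.0
```

```bash
python3 - <<'E'
from h import *
s=telemetry.sense();print(s['ee_pos'],s['wrist_force'])
w=viewer.grab_frame('wrist');cv2.imwrite('pics/w6.png',w)
a=viewer.grab_frame('scene')[125:205,260:340]
b=viewer.grab_frame('side')[180:260,250:330]
f=lambda x,k:cv2.resize(x,None,fx=k,fy=k,interpolation=cv2.INTER_CUBIC)
h=np.vstack([np.hstack([f(a,4.5),f(b,4.5)]),f(w[130:250,138:378],3)[:, :720]])
h=h[:600];print(h.shape)
cv2.imwrite('pics/c6.png',h)
E
```

```text
[0.5525 0.0957 0.0772] [ 0.173  -0.0752  0.1273]
(600, 720, 3)
```

View pics/c6.png

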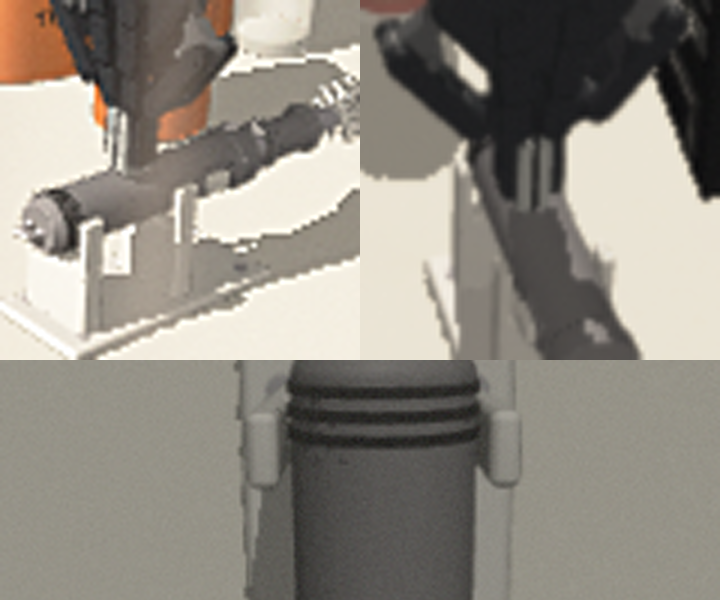

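The tips (118,170 in the scene crop) now nearly touch the barrel. Physically they reach about 25 mm less far than stated, so I'll rely on force to detect contact.

Emit:
{"fn": "step_arm", "kwargs": {
  "commands": [
    {"travel": [0,0,1],"roll": 0},
    {"travel": [0,0,1],"roll": 0},
    {"travel": [0,0,0],"roll": 0}
  ]
}}

```text
t: 9.78
ee_pos: [0.5531, 0.0958, 0.0761]
eef_rot: [[-0.1, 0.995, 0.001], [0.995, 0.1, -0.0], [-0.0, 0.001, -1.0]]
wrist_force: [-0.8, -0.7, 5.8]
width: -0.002
grip_force: 2.9
```

Emit:
{"fn": "step_arm", "kwargs": {
  "commands": [
    {"travel": [0,0,1],"roll": 0},
    {"travel": [0,0,0],"roll": 0}
  ]
}}

```text
t: 9.95
ee_pos: [0.5538, 0.0959, 0.076]
eef_rot: [[-0.1, 0.995, 0.002], [0.995, 0.1, -0.0], [-0.0, 0.002, -1.0]]
wrist_force: [-2.8, -0.7, 12.3]
width: 0.0
grip_force: 5.8
```

Emit:
{"fn": "step_arm", "kwargs": {
  "commands": [
    {"travel": [0,2,0],"roll": 0},
    {"travel": [0,2,0],"roll": 0},
    {"travel": [0,2,0],"roll": 0},
    {"travel": [0,2,0],"roll": 0},
    {"travel": [0,0,0],"roll": 0}
  ]
}}

```text
t: 10.37
ee_pos: [0.5619, 0.0968, 0.076]
eef_rot: [[-0.1, 0.995, 0.002], [0.995, 0.1, 0.0], [-0.0, 0.002, -1.0]]
wrist_force: [-1.2, -0.9, 12.0]
width: 0.001
grip_force: 6.0
```

Emit:
{"fn": "step_arm", "kwargs": {
  "commands": [
    {"travel": [0,2,0],"roll": 0},
    {"travel": [0,2,0],"roll": 0},
    {"travel": [0,1,0],"roll": 0},
    {"travel": [0,0,0],"roll": 0}
  ]
}}

```text
t: 10.7
ee_pos: [0.5666, 0.0973, 0.0755]
eef_rot: [[-0.1, 0.995, 0.002], [0.995, 0.1, 0.0], [0.0, 0.002, -1.0]]
wrist_force: [-0.5, -0.3, 8.8]
width: 0.002
grip_force: 3.8
```

```bash
python3 - <<'E'
from h import *
c=np.array([.105,-.9945,0]);y=np.array([.9945,.105,0]);o=np.array([.5595,.0805,.07])
s=telemetry.sense();print(s['ee_pos'],s['wrist_force'],s['t'])
a=viewer.grab_frame('scene');cv2.imwrite('pics/s7.png',a);b=viewer.grab_frame('side');cv2.imwrite('pics/d7.png',b)
old=cv2.imread('pics/scene0.png')
for n,im in(('scene',a),('side',b),('scene0',old)):
    g=im.mean(2)
    for th in np.arange(-.2,1.9,.15):
        q=o+.04*c+.021*(-np.sin(th)*y+np.array([0,0,np.cos(th)]));u,v=proj(n[:5] if n!='side' else n,q).round().astype(int)
        print(n,round(th,2),u,v,int(g[v-1:v+2,u-1:u+2].mean()),int(g[v-1:v+2,u-1:u+2].max()))
E
```

```text
[0.5666 0.0973 0.0755] [-0.4918 -0.2756  8.7748] 10.7
scene -0.2 303 154 117 141
scene -0.05 304 154 113 141
scene 0.1 305 155 97 135
scene 0.25 305 155 97 135
scene 0.4 306 156 110 156
scene 0.55 307 157 136 168
scene 0.7 308 158 155 167
scene 0.85 308 159 155 167
scene 1.0 309 160 115 164
scene 1.15 309 161 100 155
scene 1.3 309 163 91 97
scene 1.45 309 164 89 97
scene 1.6 309 165 87 107
scene 1.75 309 166 126 253
scene 1.9 309 167 181 253
side -0.2 300 242 69 72
side -0.05 298 242 71 73
side 0.1 296 242 73 74
side 0.25 295 243 72 75
side 0.4 293 243 83 110
side 0.55 291 244 118 124
side 0.7 290 245 124 130
side 0.85 289 246 120 130
side 1.0 288 247 100 124
side 1.15 287 249 88 125
side 1.3 286 250 115 140
side 1.45 286 251 124 140
side 1.6 286 252 129 140
side 1.75 286 254 133 135
side 1.9 286 255 134 135
scene0 -0.2 303 154 130 153
scene0 -0.05 304 154 137 153
scene0 0.1 305 155 147 152
scene0 0.25 305 155 147 152
scene0 0.4 306 156 146 150
scene0 0.55 307 157 143 149
scene0 0.7 308 158 136 146
scene0 0.85 308 159 130 139
scene0 1.0 309 160 124 144
scene0 1.15 309 161 116 144
scene0 1.3 309 163 171 253
scene0 1.45 309 164 183 253
scene0 1.6 309 165 147 198
scene0 1.75 309 166 160 251
scene0 1.9 309 167 195 251
```

Emit:
{"fn": "step_arm", "kwargs": {
  "commands": [
    {"travel": [0,0,-7],"roll": 0},
    {"travel": [0,-14,0],"roll": 0},
    {"travel": [0,0,0],"roll": 0},
    {"travel": [0,0,4],"roll": 0},
    {"travel": [0,0,2],"roll": 0},
    {"travel": [0,0,1],"roll": 0},
    {"travel": [0,0,0],"roll": 0},
    {"travel": [0,0,0],"roll": 0}
  ]
}}

```text
t: 11.47
ee_pos: [0.5534, 0.0957, 0.0759]
eef_rot: [[-0.099, 0.995, 0.003], [0.995, 0.099, -0.0], [-0.0, 0.003, -1.0]]
wrist_force: [-2.3, -1.1, 13.9]
width: -0.002
grip_force: 7.1
```

Emit:
{"fn": "step_arm", "kwargs": {
  "commands": [
    {"travel": [0,2,0],"roll": 0},
    {"travel": [0,2,0],"roll": 0},
    {"travel": [0,2,0],"roll": 0},
    {"travel": [0,2,0],"roll": 0},
    {"travel": [0,2,0],"roll": 0},
    {"travel": [0,2,0],"roll": 0},
    {"travel": [0,0,0],"roll": 0}
  ]
}}

```text
t: 12.05
ee_pos: [0.5656, 0.097, 0.0756]
eef_rot: [[-0.099, 0.995, 0.003], [0.995, 0.099, 0.0], [0.0, 0.003, -1.0]]
wrist_force: [-0.6, -1.6, 11.0]
width: 0.001
grip_force: 5.6
```

```bash
python3 - <<'E'
from h import *
c=np.array([.105,-.9945,0]);y=np.array([.9945,.105,0]);o=np.array([.5595,.0805,.07])
s=telemetry.sense();print(s['ee_pos'],s['wrist_force'],s['t'])
a=viewer.grab_frame('scene');cv2.imwrite('pics/s8.png',a);b=viewer.grab_frame('side');cv2.imwrite('pics/d8.png',b)
a0=cv2.imread('pics/s7.png');b0=cv2.imread('pics/d7.png')
for n,im,i0 in(('scene',a,a0),('side',b,b0)):
    g=im.mean(2);g0=i0.mean(2)
    for th in np.arange(-.5,1.3,.1):
        q=o+.04*c+.021*(-np.sin(th)*y+np.array([0,0,np.cos(th)]));u,v=proj(n,q).round().astype(int)
        print(n,round(th,2),u,v,int(g[v-1:v+2,u-1:u+2].mean()),int(g0[v-1:v+2,u-1:u+2].mean()))
f=lambda x:cv2.resize(x,None,fx=5,fy=5,interpolation=cv2.INTER_CUBIC)
cv2.imwrite('pics/c8.png',f(np.hstack([a[125:205,260:340],b[190:270,260:340]])))
E
```

```text
[0.5656 0.097  0.0756] [-0.5569 -1.5762 11.0295] 12.05
scene -0.5 301 154 133 120
scene -0.4 302 154 135 118
scene -0.3 302 154 135 118
scene -0.2 303 154 137 117
scene -0.1 304 154 141 113
scene -0.0 304 154 141 113
scene 0.1 305 155 134 97
scene 0.2 305 155 134 97
scene 0.3 306 155 111 95
scene 0.4 306 156 108 110
scene 0.5 307 157 96 136
scene 0.6 307 157 96 136
scene 0.7 308 158 98 155
scene 0.8 308 159 99 155
scene 0.9 308 159 99 155
scene 1.0 309 160 98 115
scene 1.1 309 161 97 100
scene 1.2 309 162 96 91
side -0.5 303 242 94 92
side -0.4 302 242 84 73
side -0.3 301 242 95 68
side -0.2 300 242 113 69
side -0.1 298 242 126 71
side -0.0 297 242 130 73
side 0.1 296 242 123 73
side 0.2 295 242 107 72
side 0.3 294 243 80 73
side 0.4 293 243 73 83
side 0.5 292 244 72 106
side 0.6 291 244 73 118
side 0.7 290 245 72 124
side 0.8 289 246 74 120
side 0.9 288 246 74 108
side 1.0 288 247 72 100
side 1.1 287 248 78 83
side 1.2 287 249 86 88
```

View pics/c8.png

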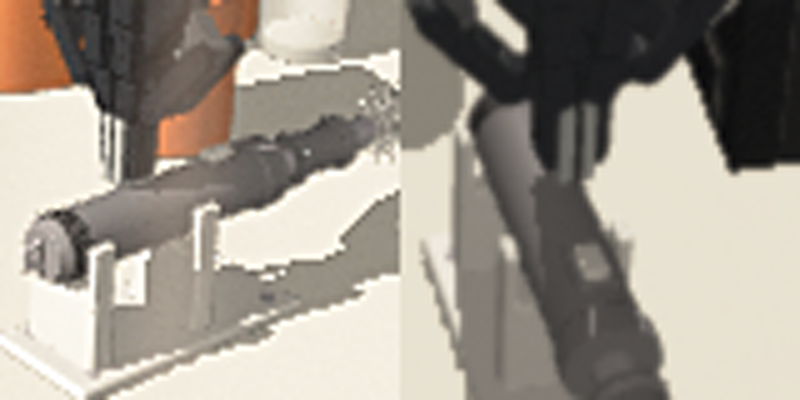

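The button, a pale block at (593,260), is now on top in the side view: its roll is about 0 in both views. Next I'll press it.

Emit:
{"fn": "step_arm", "kwargs": {
  "commands": [
    {"travel": [0,0,-15],"roll": 0},
    {"travel": [0,0,0],"roll": 0},
    {"travel": [-20,-3,0],"roll": 0},
    {"travel": [-20,-3,0],"roll": 0},
    {"travel": [-16,-1.5,0],"roll": 0},
    {"travel": [0,0,0],"roll": 0},
    {"travel": [0,0,4],"roll": 0},
    {"travel": [0,0,2],"roll": 0},
    {"travel": [0,0,2],"roll": 0},
    {"travel": [0,0,0],"roll": 0},
    {"travel": [0,0,0],"roll": 0}
  ]
}}

```text
t: 13.07
ee_pos: [0.5616, 0.0413, 0.0814]
eef_rot: [[-0.101, 0.995, -0.0], [0.995, 0.101, 0.0], [0.0, -0.0, -1.0]]
wrist_force: [-1.5, 1.0, 2.8]
width: -0.002
grip_force: 1.3
```

Emit:
{"fn": "step_arm", "kwargs": {
  "commands": [
    {"travel": [0,0,1.5],"roll": 0},
    {"travel": [0,0,1.5],"roll": 0},
    {"travel": [0,0,1],"roll": 0},
    {"travel": [0,0,0.5],"roll": 0},
    {"travel": [0,0,0],"roll": 0},
    {"travel": [0,0,0],"roll": 0}
  ]
}}

```text
t: 13.57
ee_pos: [0.5618, 0.0413, 0.0774]
eef_rot: [[-0.1, 0.995, 0.0], [0.995, 0.1, 0.001], [0.001, 0.001, -1.0]]
wrist_force: [-3.5, 3.9, 6.7]
width: 0.0
grip_force: 3.5
```

Emit:
{"fn": "step_arm", "kwargs": {
  "commands": [
    {"travel": [0,0,-30],"roll": 0},
    {"travel": [0,0,-30],"roll": 0},
    {"travel": [-28,1,0],"roll": 0},
    {"travel": [-28,1,0],"roll": 0},
    {"travel": [-28,0,0],"roll": 0},
    {"travel": [0,0,0],"roll": 0},
    {"travel": [0,0,0],"roll": 0},
    {"travel": [0,0,0],"roll": 0},
    {"travel": [0,0,0],"roll": 0}
  ],
  "jaw": -1
}}

```text
t: 14.32
ee_pos: [0.572, -0.0417, 0.1368]
eef_rot: [[-0.101, 0.995, -0.0], [0.995, 0.101, 0.001], [0.001, 0.0, -1.0]]
wrist_force: [-0.3, 0.4, 0.0]
width: 1.001
grip_force: 0.0
```

```bash
python3 - <<'E'
from h import *
s=telemetry.sense();print(s['ee_pos'],s['eef_rot'],s['wrist_force'],s['t'],s['width'])
b=viewer.grab_frame('side');a=viewer.grab_frame('scene');w=viewer.grab_frame('wrist')
f=lambda x:cv2.resize(x,None,fx=4,fy=4,interpolation=cv2.INTER_CUBIC)
cv2.imwrite('pics/s9.png',a);cv2.imwrite('pics/d9.png',b);cv2.imwrite('pics/w9.png',w)
h=f(np.hstack([a[105:205,270:360],b[210:310,260:350]]))
cv2.imwrite('pics/c9.png',h)
E
```

```text
[ 0.572  -0.0417  0.1368] [[-0.1014  0.9948 -0.    ]
 [ 0.9948  0.1014  0.0005]
 [ 0.0005  0.     -1.    ]] [-0.263   0.4467  0.0058] 14.3167 1.0006728650846641
```

View pics/c9.png

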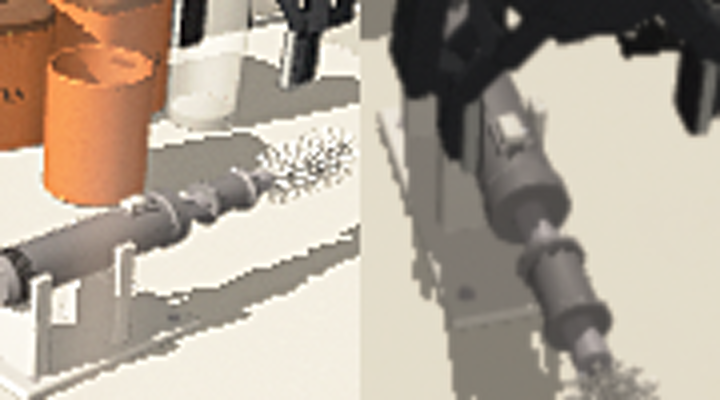

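The rod has sprung out: a gap is visible, and the collar's flanges are at (550,258) and (578,322) in the side crop. I'll check the collar's position.

```bash
python3 - <<'E'
from h import *
f=lambda x,y:(260+(x-360)/4,210+y/4)
p=onz('side',f(550,258),.07);q=onz('side',f(578,322),.07);m=(p+q)/2
print(p,q,m)
s=telemetry.sense();R=np.array(s['eef_rot']);print((R.T@(m-s['ee_pos']))*1000)
g=lambda x,y:(270+x/4,105+y/4)
print(onz('scene',g(205,203),.07),onz('scene',g(243,187),.07))
E
```

```text
[ 0.5711 -0.0203  0.07  ] [ 0.5756 -0.057   0.07  ] [ 0.5733 -0.0387  0.07  ]
[ 3.0653  1.586  66.914 ]
[ 0.5672 -0.0205  0.07  ] [ 0.573  -0.0581  0.07  ]
```

Emit:
{"fn": "step_arm", "kwargs": {
  "commands": [
    {"travel": [2,0,20],"roll": 0},
    {"travel": [0,0,20],"roll": 0},
    {"travel": [0,0,20],"roll": 0},
    {"travel": [0,0,10],"roll": 0},
    {"travel": [0,0,5],"roll": 0},
    {"travel": [0,0,5],"roll": 0},
    {"travel": [0,0,0],"roll": 0}
  ]
}}

```text
t: 15.05
ee_pos: [0.5719, -0.0408, 0.0567]
eef_rot: [[-0.1, 0.995, -0.0], [0.995, 0.1, 0.0], [0.0, -0.0, -1.0]]
wrist_force: [-0.0, -0.6, 0.3]
width: 1.0
grip_force: 0.0
```

Emit:
{"fn": "step_arm", "kwargs": {
  "commands": [
    {"travel": [0,0,4],"roll": 0},
    {"travel": [0,0,4],"roll": 0},
    {"travel": [0,0,3],"roll": 0},
    {"travel": [0,0,0],"roll": 0}
  ]
}}

```text
t: 15.38
ee_pos: [0.5717, -0.0411, 0.0455]
eef_rot: [[-0.1, 0.995, -0.0], [0.995, 0.1, 0.0], [0.0, -0.0, -1.0]]
wrist_force: [-0.1, -0.2, 0.6]
width: 0.998
grip_force: 0.0
```

Emit:
{"fn": "step_arm", "kwargs": {
  "commands": [
    {"travel": [0,0,0],"roll": 0},
    {"travel": [0,0,0],"roll": 0},
    {"travel": [0,0,0],"roll": 0},
    {"travel": [0,0,0],"roll": 0},
    {"travel": [0,0,0],"roll": 0},
    {"travel": [0,0,0],"roll": 0},
    {"travel": [0,0,0],"roll": 0},
    {"travel": [0,0,0],"roll": 0}
  ],
  "jaw": 1,
  "newtons": 40
}}

```text
t: 16.05
ee_pos: [0.5721, -0.041, 0.0462]
eef_rot: [[-0.1, 0.995, 0.0], [0.995, 0.1, -0.0], [-0.0, 0.0, -1.0]]
wrist_force: [-0.7, 0.4, 3.0]
width: 0.265
grip_force: 39.1
```

Emit:
{"fn": "step_arm", "kwargs": {
  "commands": [
    {"travel": [-4,0,0],"roll": 0},
    {"travel": [-4,0,0],"roll": 0},
    {"travel": [-4,0,0],"roll": 0},
    {"travel": [-4,0,0],"roll": 0},
    {"travel": [-4,0,0],"roll": 0},
    {"travel": [-4,0,0],"roll": 0},
    {"travel": [-4,0,0],"roll": 0},
    {"travel": [-4,0,0],"roll": 0},
    {"travel": [-4,0,0],"roll": 0},
    {"travel": [-4,0,0],"roll": 0},
    {"travel": [-4,0,0],"roll": 0},
    {"travel": [-4,0,0],"roll": 0},
    {"travel": [-4,0,0],"roll": 0},
    {"travel": [-4,0,0],"roll": 0},
    {"travel": [-4,0,0],"roll": 0}
  ]
}}

```text
t: 17.3
ee_pos: [0.5786, -0.1006, 0.0462]
eef_rot: [[-0.1, 0.995, 0.001], [0.995, 0.1, 0.001], [0.0, 0.001, -1.0]]
wrist_force: [4.8, 3.1, 4.6]
width: 0.267
grip_force: 39.2
```

Emit:
{"fn": "step_arm", "kwargs": {
  "commands": [
    {"travel": [-4,0,0],"roll": 0},
    {"travel": [-4,0,0],"roll": 0},
    {"travel": [-4,0,0],"roll": 0},
    {"travel": [-4,0,0],"roll": 0},
    {"travel": [-4,0,0],"roll": 0},
    {"travel": [-4,0,0],"roll": 0},
    {"travel": [-4,0,0],"roll": 0},
    {"travel": [-4,0,0],"roll": 0},
    {"travel": [-3,0,0],"roll": 0},
    {"travel": [-3,0,0],"roll": 0},
    {"travel": [0,0,0],"roll": 0},
    {"travel": [0,0,0],"roll": 0}
  ]
}}

```text
t: 18.3
ee_pos: [0.5826, -0.1379, 0.0462]
eef_rot: [[-0.1, 0.995, 0.002], [0.995, 0.1, 0.001], [0.001, 0.002, -1.0]]
wrist_force: [5.7, 5.2, 4.0]
width: 0.266
grip_force: 39.2
```

Emit:
{"fn": "step_arm", "kwargs": {
  "commands": [
    {"travel": [-2,0.3,0],"roll": 0},
    {"travel": [-2,0.3,0],"roll": 0},
    {"travel": [-2,0.3,0],"roll": 0},
    {"travel": [-1,0,0],"roll": 0},
    {"travel": [-1,0,0],"roll": 0},
    {"travel": [0,0,0],"roll": 0}
  ]
}}

```text
t: 18.8
ee_pos: [0.5836, -0.1458, 0.0461]
eef_rot: [[-0.1, 0.995, 0.0], [0.995, 0.1, 0.001], [0.001, 0.0, -1.0]]
wrist_force: [1.7, 3.9, 5.8]
width: 0.261
grip_force: 39.4
```

Emit:
{"fn": "step_arm", "kwargs": {
  "commands": [
    {"travel": [-1,0,0],"roll": 0},
    {"travel": [-1,0,0],"roll": 0},
    {"travel": [0,0,0],"roll": 0},
    {"travel": [0,0,0],"roll": 0}
  ]
}}

```text
t: 19.13
ee_pos: [0.5838, -0.1476, 0.046]
eef_rot: [[-0.1, 0.995, 0.0], [0.995, 0.1, 0.001], [0.001, 0.0, -1.0]]
wrist_force: [1.5, 4.9, 5.8]
width: 0.263
grip_force: 39.4
```

Emit:
{"fn": "step_arm", "kwargs": {
  "commands": [
    {"travel": [-1,0,0],"roll": 0},
    {"travel": [-1,0,0],"roll": 0},
    {"travel": [0,0,0],"roll": 0},
    {"travel": [0,0,0],"roll": 0}
  ]
}}

```text
t: 19.47
ee_pos: [0.5839, -0.1482, 0.046]
eef_rot: [[-0.101, 0.995, -0.0], [0.995, 0.101, 0.002], [0.002, 0.0, -1.0]]
wrist_force: [1.6, 8.6, 7.7]
width: 0.266
grip_force: 39.5
```

```bash
python3 - <<'E'
from h import *
for _ in range(6):
    s=telemetry.sense();a=viewer.grab_frame('scene');print(s['ee_pos'],s['wrist_force'],s['t'],s['joint_velocities'].max() if hasattr(s['joint_velocities'],'max') else '')
cv2.imwrite('pics/s10.png',a);b=viewer.grab_frame('side');cv2.imwrite('pics/d10.png',b)
E
```

```text
[ 0.5839 -0.1482  0.046 ] [1.569  8.5503 7.7486] 19.4667 0.0034716856466998525
[ 0.5839 -0.1482  0.046 ] [1.0398 8.264  7.5004] 19.5167 0.0010465405876243063
[ 0.5839 -0.1482  0.046 ] [1.3566 7.67   7.041 ] 19.5667 0.0006471345336345619
[ 0.5839 -0.1482  0.046 ] [1.6142 8.225  6.976 ] 19.6167 0.0011763828663703413
[ 0.5839 -0.1482  0.046 ] [2.008  8.7119 6.9605] 19.6667 0.0013381577701741206
[ 0.5838 -0.1482  0.046 ] [2.1185 7.7895 6.8206] 19.7167 0.0012703317297326423
```

The arm stopped at 107 mm of travel, on top of the 13 mm the rod sprang out, and the force rose there. That matches the hard stop at 0.12. The hold is steady, so I'm handing in.

```bash
python3 -c "
from plant import ctrl
print(ctrl.job_done())"
```

```text
the job is handed in; nothing more can be done
None
```

I rolled the barrel until the button was on top, pressed the button, drew the rod out to what force and travel show to be the second stop, and handed in at about 20 s with the collar still gripped; no verdict was returned.

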